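# Lift a reference rod into the reader with the cam lever

## Robot

A 6-joint arm with a two-finger parallel gripper is mounted at the origin on a cart in front of the work surface, level with it; the furniture and walls round the work are solid. World frame = base frame: x ahead of the robot, y to its left, z up, the work surface at z = 0. Lengths are in mm, angles in rad, forces in N, time in s.
With the tool pointing down it reaches from about 350 to 775 mm from the base axis. Payload 7.3 kg.
Tool frame: the origin (TCP) lies between the finger pads; the fingertips stand ahead of it and the grasp point (between the pads) lies 8 mm behind it (bot.finger_overhang is the z of the fingertips in the tool frame, in mm); z points along the fingers, x is the direction in which the jaws open and shut, and the axes are right-handed (so a half turn about z gives the same grasp; the last joint's range is limited). The gripper opens to 92 mm and grips with 3 to 60 N. Pads are 19 mm wide; open, the fingers measure 130 mm over their backs; the gripper's body (75 mm by 190 mm) begins 47 mm behind the grasp point.
Start: joints at [1.199, 0.342, 1.524, -0, 1.275, -0.146], TCP at [117.524, 511.698, 211.441] pointing down, gripper open.
Joint ranges: [-2.53, 2.53], [-0.77, 2.02], [0.04, 2.7], [-1, 4.14], [0.28, 2.66], [-3.11, 3.11]. Speed limits (rad/s): [2.57, 2.57, 3.14, 3.14, 3.14, 3.14].

## Interface

Orientations are given as a rotation vector (axis times angle).
In Python, from plant import bot gives the robot as it stands.
- The arm moves only by the shell command python3 -m handwheel 'ROWS' [OPENING] [FORCE]. ROWS is JSON, a list of rows, each a list of 4 numbers: the shift along the tool's x, y, z in m, then the turn about the tool's z in rad. A call has 1 to 8 rows; each row is the pose to reach, as a shift and turn from the pose commanded when the call began, along the tool's axes at that moment; what a row does not reach only later rows make up. A row lasts 1/12 s, in which the tool goes at most 41.7 mm and 7.16 degrees, less where a joint would pass 70% of its speed; a pose out of reach is approached as far as the arm can. A call with a gripper value outside its range is refused whole. OPENING is the finger opening in m, from 0 to 0.0918, set as the call begins (- or left out, the last holds). The fingers move at their own pace and stop on an object; FORCE is the grip in N (left out, the last holds). Time passes only in rows, so rows that repeat a pose let the fingers close. It gives the time, the measured TCP pose, the force and the opening at its end, in the units of the state.
- bot.state(): the state, without advancing time (a new reading comes with each control period).
- bot.get_image(name): name is "side" or "top" or "wrist"; returns a dict with "frame" (384x512x3 uint8, red, green, blue), "fx", "fy", "cx", "cy" (pixels), "rvec" (rotation vector, rad) and "tvec" (3), from world to camera coordinates, as OpenCV has them; the wrist camera has in their place "hand_eye" (4x4, takes a point from camera to tool coordinates, whose origin is the TCP and whose axes are the tool frame's). Camera axes: x right, y down, z forward; pixel columns grow to the right and rows downward; lengths in mm; the calibration is good to about 2 mm. The wrist camera is an equidistant fisheye: a pixel r from the principal point sees the ray r / f radians off the axis. A picture is of the moment at which its call begins: read the wrist's pose just before it. There is no depth.
- bot.job_done(): hands the job in, once; it reports no verdict.
The state is a dict: "t": time; "joint_positions": joint angles; "joint_vel": joint speeds; "joint_torque": joint torques, N m; "eef_pos": TCP position; "ee_rot": TCP orientation; "wrist_force": force on the tool from outside, world axes, zero at the start; "torque": the same for the moment, N m; "grip_width": finger opening in mm.
Only numpy, scipy, OpenCV 4.12 (cv2) and the standard library are available. Lean on these libraries where they do the work, as an engineer would, in place of code of your own. Each camera call takes 0.05 s, during which the arm holds its last target. There are 200 camera calls.

## Task

Take the longer of the two reference rods out of the white holder and push it down into the narrow vial on the reader stand, all the way to the vial's bottom before you let go of it; leave the shorter rod and the things around alone. Then swing the stand's spring-loaded cam lever up to the point of highest lift, where the lever stands straight up, without carrying it over to the far side. Finish while holding the lever there: it falls back if let go, so the program ends with the gripper still on the lever and the rod standing in the lifted vial.

Things in the scene. Friction and masses are not known exactly. Their poses are not given: they have to be found in the camera images.
- long_rod: The rod to insert: upright steel shaft 8 mm in diameter with a grey plastic round head 14 mm in diameter and 28 mm tall at the top; 120 mm long in all, 20 to 45 g. Origin at the centre of the shaft's lower end, z along the rod to the head. It stands in one of the holder's two holes (either one), sunk 32 mm, and sticks out 88 mm.
- long_rod_head (a point): Middle of the long rod's grey head, 106 mm above the rod's lower end: where to grip it.
- short_rod: The other rod, to be left in the holder: same shape and diameters, only 85 mm long. Origin at the centre of its lower end.
- holder: Fixed white plastic block 50 x 100 x 40 mm (x, y, z), origin at the centre of its underside, top face 40 mm up. Two holes of 11.5 mm diameter, 32 mm deep, at y = -30 and +30 mm in its own frame, each with a rod. Its yaw varies.
- stand: Fixed reader stand: grey base plate 100 x 135 x 10 mm on the worktop. Origin on the worktop under the lever axle; own z up, own -x is the side towards which the resting lever points (roughly to the robot), own +y is the lever's side, own -y the vial's side. Guide posts to 87 mm high and a white reader head to 80 mm stand beside the vial.
- vial_mouth (a point): Centre of the vial's open mouth. The vial is an amber glass tube, 18 mm outside and 12 mm inside diameter, slightly flared at the mouth, upright at y = -45 mm of the stand's frame, fixed in the carriage that the cam lifts; mouth 84 mm above the worktop with the lever at rest, 95.6 mm at full lift.
- vial_floor (a point): Centre of the vial's inner floor, 58 mm below the mouth. The long rod stands on it when fully in, with its head's top 62 mm above the mouth.
- cam_lever (a joint): Angle of the cam lever about its horizontal axle (along the stand's y). 0 at rest, where the lever points to the stand's -x, 10 degrees above level; grows as the lever is swung up and over. 1.396 rad: the lever stands straight up, the eccentric is at its highest lift; farther (up to 2.1) the carriage comes down again. A spring always drives it back to 0 with 0.10 to 0.25 N m, about 1 to 3 N at the bar.
- carriage (a joint): Lift of the carriage with the vial, in m: 0 at rest, 0.0116 at the highest lift, driven by the lever only.
- lever_bar (a point): Grip point of the lever: the middle of the free part of the round grey cross bar (14 mm in diameter) at the lever's end. The bar is parallel to the axle and sticks out 55 mm beyond the lever's side, towards the stand's +y. It is 90 mm from the axle, 58 mm above the worktop at rest, 132 mm when straight up; it turns with the lever, so it turns inside a grip from above.
- lever_axle (a point): Point on the axle's line, level with lever_bar along the axle (stand y = +70 mm), 42 mm above the worktop: the centre of the circle (radius 90 mm) on which lever_bar moves.
- dropper_bottle: Bystander: square glass dropper bottle with black bulb, 30 x 30 x 80 mm, origin at the centre of its underside. Leave alone.
- petri_dish: Bystander: petri dish 60 mm in diameter, 12 mm tall, origin at the centre of its underside. Leave alone.
- strip_tube: Bystander: plastic tube with flip cap, 36 x 31 x 86 mm, origin at the centre of its underside. Leave alone.
Mind the look-alikes: they are no part of the job. There is more than one size of the stand; the job needs the larger.

How it is judged (in metres and radians):
On the way, in this order (a step that is already met when the one before it is completed fails the run):
1. the long rod, still held by the fingers, is pushed down to the bottom of the vial, with the lever still down (horizontal distance between long_rod and vial_floor below 0.005 m and z of long_rod in the frame of vial_floor below 0.006 m and angle between long_rod's own z axis and vertical below 0.2 rad and contact force between the fingers and long_rod above 0.3 N and value of joint cam_lever below 0.2 rad), for 0.1 s.
2. the lever, held by the fingers, stands at the highest lift with the rod in the vial (value of joint cam_lever between 1.246 and 1.546 rad and contact force between the fingers and cam_lever above 0.5 N and z of long_rod in the frame of vial_floor below 0.006 m), for 0.3 s.
At the end, for the whole second after the job is handed in: The fingers hold the lever (contact force over 0.5 N) within 0.15 rad (8.6 degrees) of straight up, so that the carriage is lifted over 11 mm, and the long rod, let go, stands still in the vial with its lower end within 6 mm of the vial's floor and 5 mm of its axis (all of step 2 and value of joint carriage above 0.011 m and contact force between the fingers and long_rod below 0.05 N and horizontal distance between long_rod and vial_floor below 0.005 m and angle between long_rod's own z axis and vertical below 0.2 rad and linear speed of long_rod below 0.03 m/s); the arm keeps its last pose, push and grip.
It fails at once if the lever is carried over to the far side (more than 20 degrees past straight up) (value of joint cam_lever above 1.75 rad).
It fails at once if the short rod is disturbed (moved more than 15 mm) (distance of short_rod from where it was at the start of the episode above 0.015 m).
It fails at once if a bystander is disturbed (moved more than 20 mm) (distance of any of dropper_bottle, petri_dish, strip_tube from where it was at the start of the episode above 0.02 m).
It also fails if it takes over 48 s, if anything falls off the work surface, if the arm or the gripper's body presses on something with over 40 N, if the wrist force passes 120 N, or if a joint passes its speed limit or range.

## Working session

There is one attempt and no reset: what is moved stays moved. The work goes in short steps, Python scripts to look and compute and a shell command to move; the robot and the scene stay as the last step left them, time stands still between calls to the robot, and variables do not carry over. Pictures are saved under pics/ and viewed, about 8 in all and at most 12, crops included, and the job is handed in when it is done.

```bash
mkdir -p pics; ls; python3 - <<'E'
from plant import bot
import cv2,numpy as np
print(bot.state(), bot.finger_overhang)
for n in("side","top"):
    d=bot.get_image(n); cv2.imwrite(f"pics/{n}0.png",d["frame"][:,:,::-1])
    print(n,{k:v for k,v in d.items() if k!="frame"})
a=cv2.imread("pics/side0.png");b=cv2.imread("pics/top0.png")
cv2.imwrite("pics/side0b.png",cv2.resize(a,(800,600),interpolation=cv2.INTER_CUBIC))
cv2.imwrite("pics/top0b.png",cv2.resize(b,(800,600),interpolation=cv2.INTER_CUBIC))
E
```

```text
pics
{'t': 0.0, 'joint_positions': array([ 1.19897375e+00,  3.42718682e-01,  1.52499134e+00, -1.57671392e-05,
        1.27536915e+00, -1.46002563e-01]), 'joint_vel': array([ 1.29865758e-03,  9.00029348e-05,  1.95883132e-04, -6.27168889e-04,
        2.10971369e-05, -1.81153313e-04]), 'joint_torque': array([ 1.45920269e-03, -4.31238449e+01, -2.44223267e+01,  7.19418470e-02,
        5.59475936e-02, -1.66351938e-04]), 'eef_pos': array([117.38465249, 511.28861194, 210.75602488]), 'ee_rot': array([ 2.45698712e+00,  1.95653774e+00, -2.00641797e-03]), 'wrist_force': array([0.15842013, 0.16616469, 0.41562572]), 'torque': array([ 0.04799767,  0.03593012, -0.02192537]), 'grip_width': 91.6569287395704} 11.0
side {'fx': 473.61330005451003, 'fy': 473.61330005451003, 'cx': 256.74209824556004, 'cy': 190.0626233678222, 'rvec': array([ 0.31913213, -2.69626306,  1.35773997]), 'tvec': array([476.24019601, 315.18386939, 878.43939336])}
top {'fx': 410.439761238128, 'fy': 410.439761238128, 'cx': 254.80414549693774, 'cy': 193.16894776263428, 'rvec': array([ 2.14385267, -2.14985762,  0.10930707]), 'tvec': array([-259.86746499,  583.27699583, 1103.01601848])}
```

View pics/top0b.png

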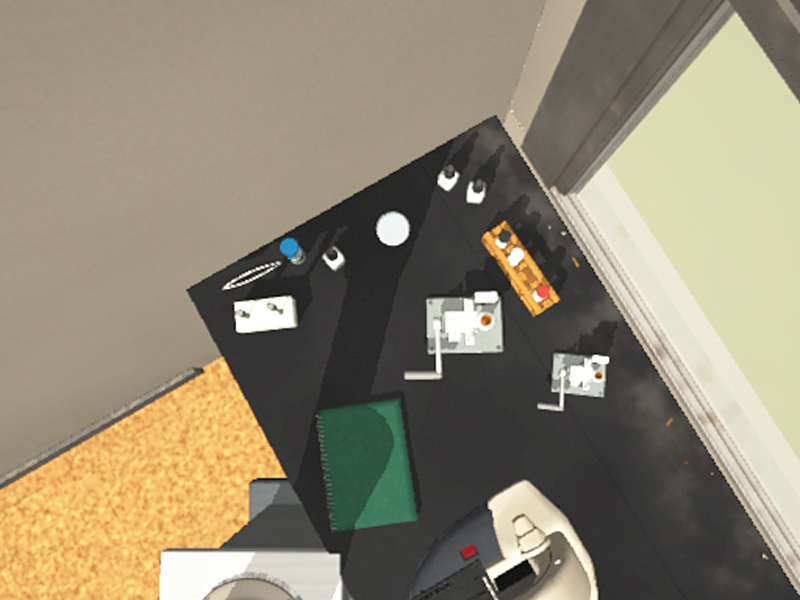

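View pics/side0b.png

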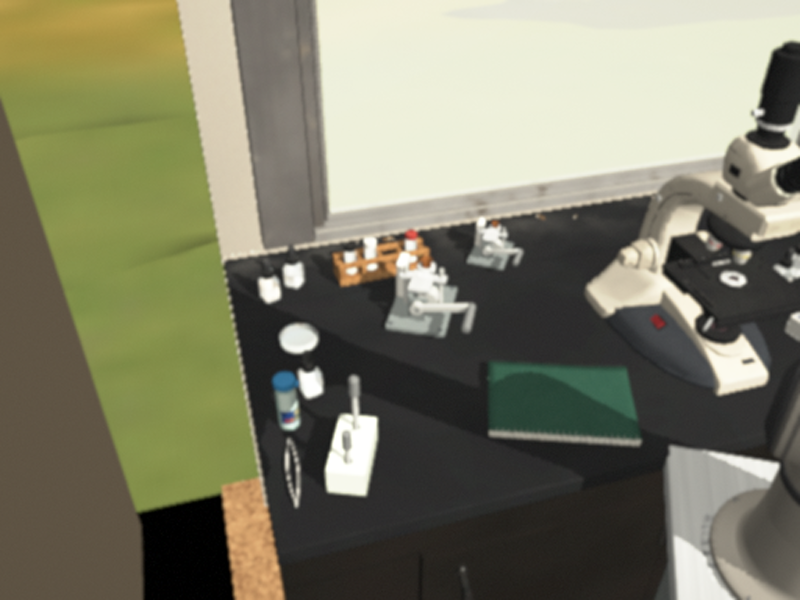

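The top view shows the holder around (265,314), with rod heads at (243,313) and (276,308). The larger stand is around (465,322), with the vial mouth at (486,321) and the bar from (405,376) to (438,376). The side view shows the long rod at the far hole, head near (354,385).

```bash
cat > h.py <<'E'
from plant import bot
import cv2,numpy as np
from scipy.spatial.transform import Rotation as R
def cam(d): return R.from_rotvec(d["rvec"]).as_matrix(),np.array(d["tvec"])
def ray(d,u,v,z):            # fixed camera pixel -> plane z
    r,t=cam(d); c=-r.T@t; w=r.T@np.array([(u-d["cx"])/d["fx"],(v-d["cy"])/d["fy"],1])
    return c+w*(z-c[2])/w[2]
def proj(d,p):
    r,t=cam(d); q=r@np.array(p,float)+t; return np.array([d["fx"]*q[0]/q[2]+d["cx"],d["fy"]*q[1]/q[2]+d["cy"]])
def wray(d,s,u,v,z):         # wrist fisheye pixel -> plane z
    f=d["fx"]; a=np.array([u-d["cx"],v-d["cy"]]); r=np.hypot(*a); th=r/f
    k=np.r_[np.sin(th)*a/max(r,1e-9),np.cos(th)]
    H=np.array(d["hand_eye"]); T=R.from_rotvec(s["ee_rot"]).as_matrix()
    o=s["eef_pos"]+T@H[:3,3]; w=T@H[:3,:3]@k
    return o+w*(z-o[2])/w[2]
def wproj(d,s,p):
    H=np.array(d["hand_eye"]); T=R.from_rotvec(s["ee_rot"]).as_matrix()
    q=H[:3,:3].T@(T.T@(np.array(p,float)-s["eef_pos"])-H[:3,3])
    th=np.arctan2(np.hypot(q[0],q[1]),q[2]); n=q[:2]/np.hypot(q[0],q[1])
    return np.array([d["cx"],d["cy"]])+d["fx"]*th*n
def tool(s,p): return R.from_rotvec(s["ee_rot"]).as_matrix().T@(np.array(p)-s["eef_pos"])
E
python3 - <<'E'
from h import *
d=bot.get_image("top"); e=bot.get_image("side")
k=.64
for n,u,v,z in[("rodA",243,312,75),("rodB head top",276,307,128),("rodA if long",243,312,128),("vial",486,321,84),("barend",405,376,58),("barin",438,376,58),("smallrodtop",276,307,93)]:
    print(n,ray(d,u*k,v*k,z).round(1))
for p in[(0,0,0),(117,511,211)]: print(proj(d,p)/k,proj(e,p)/k)
for n,u,v,z in[("side rod near top",354,378,128),("side short",346,432,93),("vialish",407,262,84)]: print(n,ray(e,u*k,v*k,z).round(1))
# holder
im=d["frame"]; m=(im.min(2)>190).astype(np.uint8)
for c in cv2.findContours(m[170:220,130:200].copy(),0,2)[0]:
    if cv2.contourArea(c)>100:
        b=cv2.boxPoints(cv2.minAreaRect(c))+[130,170]
        print([ray(d,*q,40)[:2].round(1) for q in b])
cv2.imwrite("pics/c.png",np.vstack([cv2.resize(d["frame"][170:230,120:360,::-1],None,fx=3.3,fy=3.3,interpolation=cv2.INTER_CUBIC),cv2.resize(e["frame"][150:250,180:330,::-1],(792,380),interpolation=cv2.INTER_CUBIC)]))
s=bot.state(); w=bot.get_image("wrist"); cv2.imwrite("pics/w0.png",cv2.resize(w["frame"][:,:,::-1],(800,600)))
print({k:v for k,v in w.items() if k!="frame"}); print(R.from_rotvec(s["ee_rot"]).as_matrix().round(3))
E
```

```text
rodA [560.9   3.3  75. ]
rodB head top [563.1 -64.7 128. ]
rodA if long [555.1 -10.9 128. ]
vial [ 543.1 -410.3   84. ]
barend [ 451.7 -273.6   58. ]
barin [ 451.7 -329.9   58. ]
smallrodtop [567.2 -57.2  93. ]
[247.04014783 640.95356926] [802.3569755  562.49214955]
[-142.86011805  610.95253539] [ 880.16788039 1134.89205012]
side rod near top [564.4 -51.9 128. ]
side short [558.2   8.9  93. ]
vialish [ 573.7 -391.5   84. ]
[array([582.6,  31.5]), array([594.3, -71. ]), array([539.8, -78.4]), array([528.2,  23.5])]
{'fx': 297.3186396354542, 'fy': 297.3186396354542, 'cx': 256.27301837274507, 'cy': 189.1890327869592, 'hand_eye': array([[ 9.99999906e-01, -4.30666196e-04,  4.50787607e-05,
         1.06775368e-01],
       [ 3.98934923e-04,  9.56765399e-01,  2.90860467e-01,
        -7.92562063e+01],
       [-1.68393569e-04, -2.90860422e-01,  9.56765482e-01,
        -1.71702917e+02],
       [ 0.00000000e+00,  0.00000000e+00,  0.00000000e+00,
         1.00000000e+00]])}
[[ 0.224  0.975 -0.   ]
 [ 0.975 -0.224 -0.001]
 [-0.001 -0.    -1.   ]]
```

View pics/w0.png

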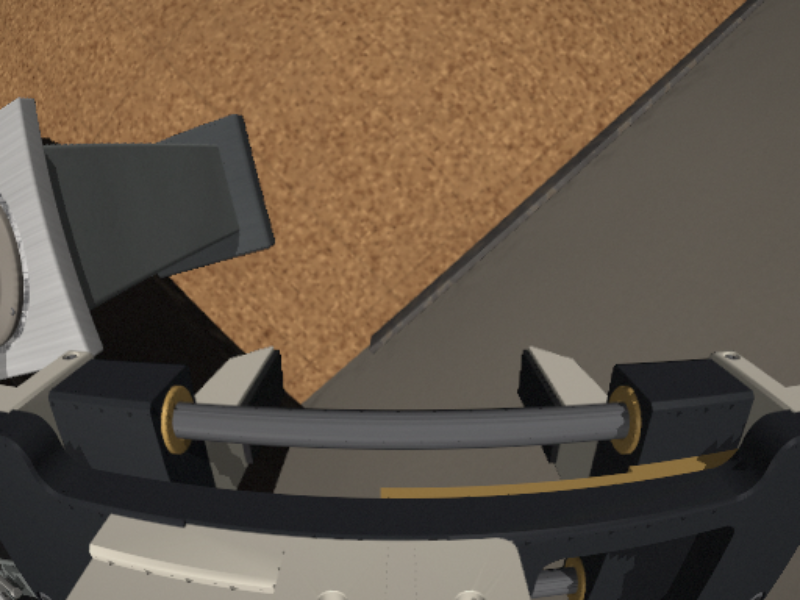

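The rod hole is at about (565,-55), the vial at (543,-410), and the bar at about (452,-300) along world y. I'm moving toward the rod and turning the jaws to world x.

```bash
python3 -m handwheel '[[-0.025,0.031,-0.003,0.12],[-0.05,0.062,-0.006,0.24],[-0.075,0.094,-0.009,0.36],[-0.1,0.125,-0.012,0.48],[-0.125,0.156,-0.015,0.6],[-0.15,0.187,-0.018,0.72],[-0.175,0.218,-0.021,0.84],[-0.2,0.25,-0.024,0.96]]' 0.05 15; python3 - <<'E'
from h import *
s=bot.state(); print(tool(s,[565,-55,230]).round(1), R.from_rotvec(s["ee_rot"]).as_matrix().round(3))
E
```

```text
t: 0.92
eef_pos: [317.0, 259.2, 235.7]
ee_rot: [-3.085, -0.592, -0.001]
wrist_force: [0.0, 1.1, -0.4]
grip_width: 50.3
[114.  383.7   5.7] [[ 0.929  0.37   0.   ]
 [ 0.37  -0.929  0.   ]
 [ 0.001 -0.    -1.   ]]
```

```bash
python3 -m handwheel '[[0.013,0.038,0.001,0.1],[0.026,0.076,0.002,0.2],[0.039,0.114,0.003,0.3],[0.052,0.152,0.004,0.38],[0.065,0.19,0.005,0.38],[0.078,0.228,0.005,0.38],[0.091,0.266,0.005,0.38],[0.104,0.304,0.005,0.38]]'; python3 - <<'E'
from h import *
s=bot.state(); print(s["eef_pos"],tool(s,[565,-55,230]).round(1))
w=bot.get_image("wrist"); cv2.imwrite("pics/w1.png",cv2.resize(w["frame"][:,:,::-1],(800,600)))
print(wproj(w,s,[565,-55,128])/.64,wproj(w,s,[565,-55,40])/.64)
E
```

```text
t: 1.58
eef_pos: [527.9, 16.2, 230.3]
ee_rot: [-3.141, -0.007, -0.0]
wrist_force: [1.5, 1.2, -0.6]
grip_width: 49.8
[527.86952393  16.24718717 230.34983811] [36.8 71.4  0.3]
[455.96317953 391.34667491] [444.52725871 341.4153084 ]
```

View pics/w1.png

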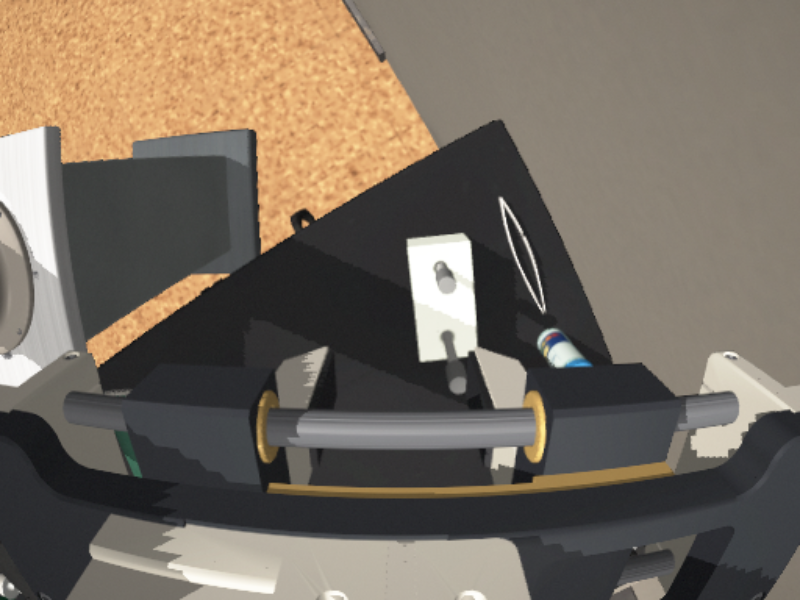

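The long rod's head top is at about (458,384) and its foot in the hole at (447,338). The short rod is at (445,284), well clear of the jaws.

```bash
python3 - <<'E'
from h import *
s=bot.state(); w=bot.get_image("wrist"); k=.64
print(wray(w,s,458*k,384*k,128),wray(w,s,447*k,338*k,40))
cv2.imwrite("pics/w1c.png",cv2.resize(w["frame"][190:262,250:330,::-1],(800,720),interpolation=cv2.INTER_CUBIC)[:600])
E
```

```text
[570.47482365 -55.22296573 128.        ] [571.65341194 -58.05473266  40.        ]
```

View pics/w1c.png

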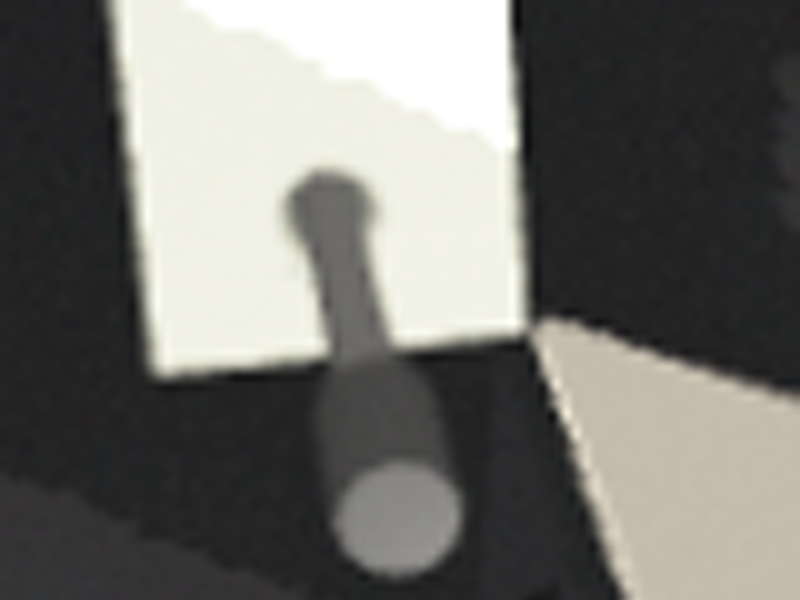

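Crop: the head's top disc is centred at (398,518), the hole at (330,207).

```bash
python3 - <<'E'
from h import *
s=bot.state(); w=bot.get_image("wrist")
a=wray(w,s,289.8,241.8,128);b=wray(w,s,283,210.7,40);print(a,b,tool(s,a),s["eef_pos"])
E
```

```text
[563.95956777 -47.18039645 128.        ] [564.3229308 -46.6440944  40.       ] [ 34.10464126  60.77248501 101.63136209] [529.77917241  13.727265   229.52493585]
```

```bash
python3 -m handwheel '[[0.017,0.03,0.02,0],[0.034,0.061,0.04,0],[0.034,0.061,0.06,0],[0.034,0.061,0.085,0],[0.034,0.061,0.11,0],[0.034,0.061,0.123,0],[0.034,0.061,0.123,0],[0.034,0.061,0.123,0]]' 0.05 15; python3 - <<'E'
from h import *
s=bot.state(); w=bot.get_image("wrist"); cv2.imwrite("pics/w2.png",cv2.resize(w["frame"][150:350,120:390,::-1],(800,593),interpolation=cv2.INTER_CUBIC))
print(s["eef_pos"],(wproj(w,s,[564,-47,128])-[120,150])*2.963)
E
```

```text
t: 2.4
eef_pos: [560.6, -41.6, 107.4]
ee_rot: [-3.141, -0.01, 0.002]
wrist_force: [0.5, -0.1, 0.2]
grip_width: 50.3
[560.58243815 -41.55320474 107.38083678] [423.37566239 305.27196354]
```

View pics/w2.png

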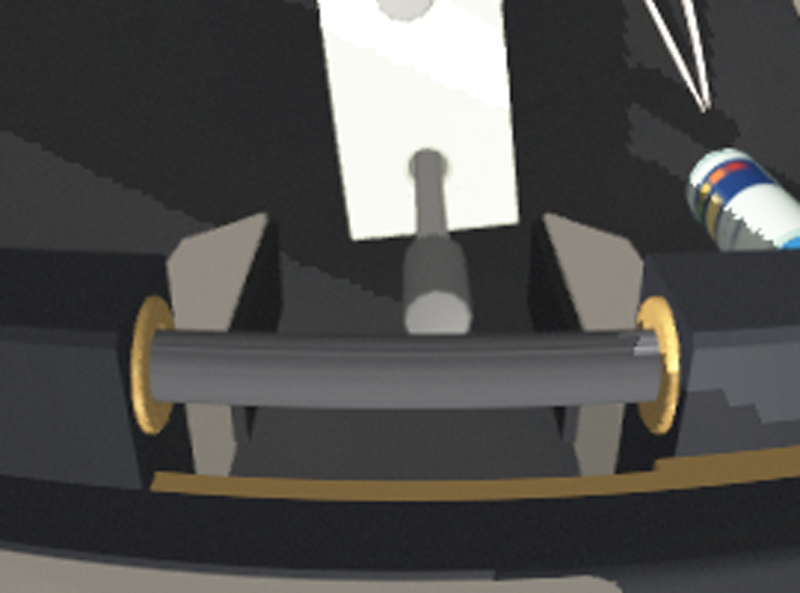

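Head top disc is centred at about (438,313), slightly right of the jaws' middle (405).

```bash
python3 - <<'E'
from h import *
s=bot.state(); w=bot.get_image("wrist"); cv2.imwrite("pics/w3.png",w["frame"][:,:,::-1])
p=wray(w,s,120+438/2.963,150+313/2.963,128);print(s["eef_pos"],p,tool(s,p), wray(w,s,120+428/2.963,150+163/2.963,40))
E
```

```text
[561.42363397 -41.89849831 108.39913317] [567.73153458 -49.67028867 128.        ] [  6.28024078   7.80908928 -19.59492322] [568.1024328  -50.01537341  40.        ]
```

```bash
python3 -m handwheel '[[0.006,0.008,0.002,0],[0.006,0.008,0.002,0],[0.006,0.008,0.002,0],[0.006,0.008,0.002,0]]'; python3 -m handwheel '[[0,0,0,0],[0,0,0,0],[0,0,0,0],[0,0,0,0],[0,0,0,0],[0,0,0,0]]' 0.0 30;python3 - <<'E'
from h import *
s=bot.state();print(s["eef_pos"],s["wrist_force"])
E
```

```text
t: 2.83
eef_pos: [567.5, -50.9, 105.8]
ee_rot: [-3.142, -0.007, -0.001]
wrist_force: [-1.1, 1.2, 0.4]
grip_width: 50.2
t: 3.33
eef_pos: [567.3, -50.6, 105.4]
ee_rot: [-3.142, -0.008, -0.0]
wrist_force: [0.8, -0.5, 0.5]
grip_width: 14.8
[567.29272323 -50.62796345 105.39899021] [ 0.77556114 -0.46418902  0.48360426]
```

```bash
python3 -m handwheel '[[0,0,-0.02,0],[0,0,-0.045,0],[0,0,-0.075,0],[0,0,-0.105,0],[-0.002,0.02,-0.12,0],[-0.005,0.055,-0.12,0],[-0.008,0.09,-0.12,0],[-0.01,0.12,-0.12,0]]';  python3 -m handwheel '[[-0.002,0.035,0,0],[-0.004,0.07,0,0],[-0.006,0.105,0,0],[-0.009,0.14,0,0],[-0.012,0.165,0,0],[-0.014,0.18,0,0],[-0.014,0.18,0,0],[-0.014,0.18,0,0]]'; python3 - <<'E'
from h import *
s=bot.state();print(s["eef_pos"],s["wrist_force"],s["grip_width"])
d=bot.get_image("top");e=bot.get_image("side");w=bot.get_image("wrist")
for n,q in zip("tsw",(d,e,w)): cv2.imwrite(f"pics/h{n}.png",q["frame"][:,:,::-1])
b=[d["frame"][170:270,200:340,::-1],e["frame"][140:240,220:360,::-1]]
cv2.imwrite("pics/hv.png",np.hstack([cv2.resize(x,None,fx=2.85,fy=2.85*1.4,interpolation=cv2.INTER_CUBIC) for x in b]))
cv2.imwrite("pics/hw2.png",cv2.resize(w["frame"][:,:,::-1],(800,600),interpolation=cv2.INTER_CUBIC))
E
```

```text
t: 4.0
eef_pos: [557.6, -172.4, 225.9]
ee_rot: [3.141, 0.009, 0.001]
wrist_force: [1.4, -0.2, 0.6]
grip_width: 12.0
t: 4.67
eef_pos: [544.6, -350.6, 224.9]
ee_rot: [-3.14, -0.006, 0.001]
wrist_force: [0.7, 0.3, -0.6]
grip_width: 12.0
[ 544.62489507 -350.59379343  224.91891073] [ 0.68720776  0.26027989 -0.56292416] 11.983977023030326
```

View pics/hw2.png

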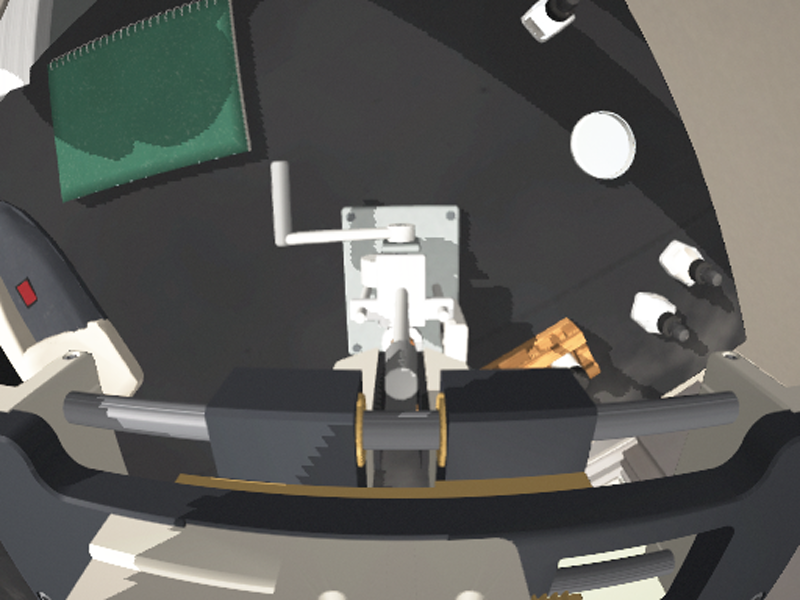

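Wrist view: the stand is below, with the bar from (279,163) to (283,240), the axle hub at (401,236) and the plate edges at x 342 and 459. The rod is held at (401,380), and the vial is hidden behind the fingers. I'm checking the fixed cameras.

View pics/hv.png

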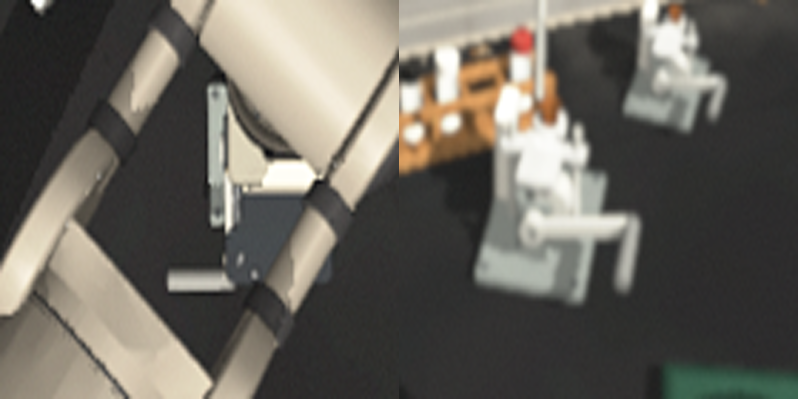

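```bash
python3 - <<'E'
from h import *
s=bot.state();d=bot.get_image("top");e=bot.get_image("side");w=bot.get_image("wrist");k=.64
for n,u,v,z in[("bar tip",279,163,62),("elbow",283,238,62),("hub",401,232,50),("plate NW",342,207,10),("plate NE",459,206,10)]: print(n,wray(w,s,u*k,v*k,z).round(1))
a=cv2.imread("pics/top0.png");hsv=cv2.cvtColor(a,cv2.COLOR_BGR2HSV)
m=cv2.inRange(hsv,(3,90,40),(20,255,255))[195:215,300:320];ys,xs=np.nonzero(m);print("amber",xs.min()+300,xs.max()+300,ys.min()+195,ys.max()+195,xs.mean()+300,ys.mean()+195,len(xs))
print(ray(d,xs.mean()+300,ys.mean()+195,84))
b=cv2.cvtColor(cv2.imread("pics/side0.png"),cv2.COLOR_BGR2HSV)
m=cv2.inRange(b,(3,90,40),(20,255,255))[150:200,240:300];ys,xs=np.nonzero(m);print("side amber",list(zip(xs+240,ys+150))[:40])
for p in [[543,-410,84],[543,-350,127],[545,-410,84]]: print(proj(d,p),proj(e,p))
E
```

```text
bar tip [ 456.  -271.6   62. ]
elbow [ 457.1 -327.5   62. ]
hub [ 545.2 -325.3   50. ]
plate NW [ 495.7 -310.4   10. ]
plate NE [ 593.7 -308.9   10. ]
amber 308 314 201 207 310.7435897435897 204.3846153846154 39
[ 545.91307694 -409.57083173   84.        ]
side amber [(np.int64(259), np.int64(150)), (np.int64(260), np.int64(150)), (np.int64(261), np.int64(150)), (np.int64(262), np.int64(150)), (np.int64(266), np.int64(150)), (np.int64(267), np.int64(150)), (np.int64(261), np.int64(151)), (np.int64(262), np.int64(151)), (np.int64(265), np.int64(151)), (np.int64(266), np.int64(151)), (np.int64(267), np.int64(151)), (np.int64(268), np.int64(151)), (np.int64(269), np.int64(151)), (np.int64(245), np.int64(152)), (np.int64(246), np.int64(152)), (np.int64(247), np.int64(152)), (np.int64(260), np.int64(152)), (np.int64(261), np.int64(152)), (np.int64(262), np.int64(152)), (np.int64(264), np.int64(152)), (np.int64(265), np.int64(152)), (np.int64(266), np.int64(152)), (np.int64(267), np.int64(152)), (np.int64(268), np.int64(152)), (np.int64(269), np.int64(152)), (np.int64(270), np.int64(152)), (np.int64(245), np.int64(153)), (np.int64(246), np.int64(153)), (np.int64(247), np.int64(153)), (np.int64(256), np.int64(153)), (np.int64(257), np.int64(153)), (np.int64(263), np.int64(153)), (np.int64(264), np.int64(153)), (np.int64(265), np.int64(153)), (np.int64(266), np.int64(153)), (np.int64(267), np.int64(153)), (np.int64(268), np.int64(153)), (np.int64(269), np.int64(153)), (np.int64(270), np.int64(153)), (np.int64(246), np.int64(154))]
[310.92773752 205.48857988] [273.39969193 165.39969722]
[289.02942144 203.97266767] [268.78922524 163.9599068 ]
[310.91378512 204.73016328] [272.65845669 165.30190569]
```

```bash
python3 -m handwheel '[[0,0.02,0,0],[0.001,0.04,0.005,0],[0.001,0.06,0.012,0],[0.001,0.06,0.02,0],[0.001,0.06,0.026,0],[0.001,0.06,0.026,0],[0.001,0.06,0.026,0],[0.001,0.06,0.026,0]]'; python3 - <<'E'
from h import *
s=bot.state();w=bot.get_image("wrist");e=bot.get_image("side")
print(s["eef_pos"])
o=w["frame"][150:270,190:330,::-1]; cv2.imwrite("pics/v1.png",w["frame"][:,:,::-1])
S=e["frame"][130:190,230:310,::-1]; cv2.imwrite("pics/v1s.png",e["frame"][:,:,::-1])
cv2.imwrite("pics/v1c.png",np.hstack([cv2.resize(o,(500,429),interpolation=cv2.INTER_CUBIC),cv2.resize(S,(300,225),interpolation=cv2.INTER_CUBIC)]) if 0 else np.hstack([cv2.resize(o,(490,420),interpolation=cv2.INTER_CUBIC),cv2.copyMakeBorder(cv2.resize(S,(310,232),interpolation=cv2.INTER_CUBIC),0,188,0,0,cv2.BORDER_CONSTANT)]))
p=s["eef_pos"]
for q in([p[0],p[1],p[2]-98],[545.5,-411,84]): print((wproj(w,s,q)-[190,150])*3.5,((proj(e,q)-[230,130])*3.875)+[490,0])
E
```

```text
t: 5.63
eef_pos: [546.6, -409.8, 200.1]
ee_rot: [3.141, 0.01, 0.001]
wrist_force: [0.5, 0.1, -0.4]
grip_width: 11.8
[ 546.59083018 -409.84956681  200.11277559]
[233.37723375 126.65839721] [653.4841003  114.24588587]
[229.4187323  112.74242884] [654.88802564 135.91132442]
```

View pics/v1c.png

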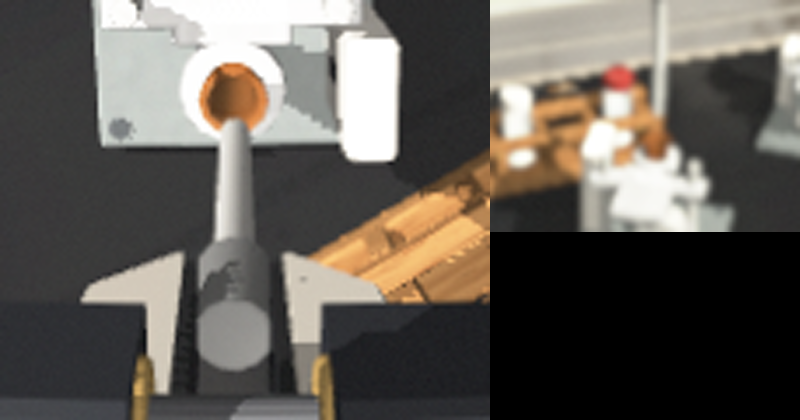

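The vial mouth ring is centred at (234,97) and the rod tip at (235,126), where predicted.

```bash
python3 - <<'E'
from h import *
s=bot.state();w=bot.get_image("wrist");f=lambda u,v,z:wray(w,s,190+u/3.5,150+v/3.5,z)
a=f(234.5,97,84);b=f(235,126,s["eef_pos"][2]-98);print(s["eef_pos"],a,b,tool(s,a)-tool(s,b),f(233,330,s["eef_pos"][2]+22),R.from_rotvec(s["ee_rot"]).as_matrix().round(4))
E
```

```text
[ 546.58023411 -410.23999141  200.33673884] [ 546.961545   -406.82991403   84.        ] [ 547.05213615 -410.10407454  102.33673884] [-0.09042534 -3.28894034 18.33409447] [ 546.2529031  -409.218032    222.33673884] [[ 1.0e+00  5.9e-03  1.0e-03]
 [ 5.9e-03 -1.0e+00 -8.0e-04]
 [ 1.0e-03  8.0e-04 -1.0e+00]]
```

```bash
python3 -m handwheel '[[0,-0.003,0,0],[0,-0.003,0.005,0],[0,-0.003,0.009,0],[0,-0.003,0.013,0],[0,-0.003,0.013,0],[0,-0.003,0.013,0]]'; python3 - <<'E'
from h import *
s=bot.state();w=bot.get_image("wrist")
print(s["eef_pos"])
p=s["eef_pos"];print((wproj(w,s,[p[0],p[1],p[2]-98])-[210,150])*7)
o=w["frame"][150:230,210:300,::-1]
cv2.imwrite("pics/v2c.png",cv2.resize(o,None,fx=7,fy=7,interpolation=cv2.INTER_CUBIC))
E
```

```text
t: 6.28
eef_pos: [545.9, -407.7, 185.7]
ee_rot: [-3.141, -0.008, 0.001]
wrist_force: [0.2, -0.1, -0.4]
grip_width: 11.7
[ 545.87077372 -407.67561339  185.7210627 ]
[327.82593795 254.09410709]
```

View pics/v2c.png

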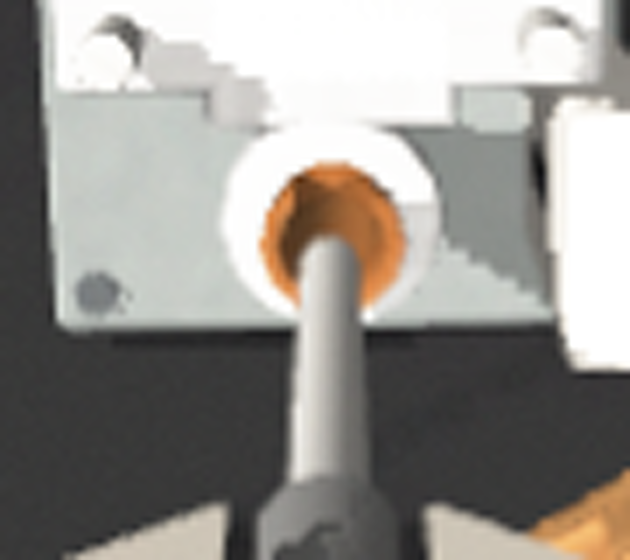

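Tip centre is (329,252) and ring centre about (333,236). Allowing for the tip's remaining height, it is about 1 mm off in y and 0.5 mm in x. I'll correct that and descend.

```bash
python3 -m handwheel '[[0.0005,-0.001,0,0],[0.0005,-0.001,0.003,0],[0.0005,-0.001,0.007,0],[0.0005,-0.001,0.012,0],[0.0005,-0.001,0.017,0],[0.0005,-0.001,0.02,0],[0.0005,-0.001,0.02,0],[0.0005,-0.001,0.02,0]]'; python3 -m handwheel '[[0,0,0.005,0],[0,0,0.01,0],[0,0,0.015,0],[0,0,0.02,0],[0,0,0.02,0],[0,0,0.02,0]]'
```

```text
t: 7.0
eef_pos: [546.5, -406.7, 166.0]
ee_rot: [-3.141, -0.008, 0.001]
wrist_force: [0.6, 0.5, -0.4]
grip_width: 12.0
t: 7.5
eef_pos: [546.4, -406.6, 145.8]
ee_rot: [-3.141, -0.008, 0.001]
wrist_force: [-0.2, 0.8, -0.8]
grip_width: 11.9
```

```bash
python3 -m handwheel '[[0,0,0.005,0],[0,0,0.01,0],[0,0,0.015,0],[0,0,0.019,0],[0,0,0.019,0],[0,0,0.019,0]]'; python3 -m handwheel '[[0,0,0.001,0],[0,0,0.002,0],[0,0,0.003,0],[0,0,0.003,0]]'
```

```text
t: 8.0
eef_pos: [546.5, -406.6, 126.9]
ee_rot: [-3.141, -0.008, 0.001]
wrist_force: [-0.1, -0.0, -1.5]
grip_width: 11.9
t: 8.33
eef_pos: [546.6, -406.8, 124.3]
ee_rot: [-3.141, -0.008, 0.0]
wrist_force: [-0.2, 0.6, -1.3]
grip_width: 12.1
```

```bash
python3 -m handwheel '[[0,0,0.001,0],[0,0,0.001,0],[0,0,0.001,0]]';python3 -m handwheel '[[0,0,0.001,0],[0,0,0.001,0],[0,0,0.001,0]]'
```

```text
t: 8.58
eef_pos: [546.6, -406.8, 123.5]
ee_rot: [3.142, 0.008, 0.0]
wrist_force: [0.3, -0.2, 0.4]
grip_width: 12.1
t: 8.83
eef_pos: [546.9, -407.1, 123.2]
ee_rot: [3.141, 0.008, 0.002]
wrist_force: [-0.1, -0.3, 4.5]
grip_width: 12.0
```

```bash
python3 -m handwheel '[[0,0,0.001,0],[0,0,0.001,0],[0,0,0.001,0],[0,0,0.001,0]]'
```

```text
t: 9.17
eef_pos: [547.2, -407.4, 123.0]
ee_rot: [3.14, 0.008, 0.004]
wrist_force: [0.1, 0.0, 7.5]
grip_width: 12.4
```

Floor contact: 7.5 N up at the expected height. Holding, then releasing and rising.

```bash
python3 -m handwheel '[[0,0,-0.001,0],[0,0,-0.001,0],[0,0,-0.001,0]]'; python3 -m handwheel '[[0,0,0,0],[0,0,0,0],[0,0,0,0],[0,0,0,0],[0,0,0,0]]' 0.05 15; python3 -m handwheel '[[0,0,-0.02,0],[0,0,-0.05,0],[0,0,-0.08,0],[-0.01,-0.02,-0.085,0],[-0.03,-0.05,-0.085,0],[-0.05,-0.08,-0.085,0],[-0.05,-0.08,-0.085,0],[-0.05,-0.08,-0.085,0]]'; python3 - <<'E'
from h import *
bot.get_image("side")
s=bot.state();w=bot.get_image("wrist");print(s["eef_pos"],s["grip_width"])
cv2.imwrite("pics/L.png",cv2.resize(w["frame"][:,:,::-1],(800,600),interpolation=cv2.INTER_CUBIC))
for p in([458,-264.5,58],[458,-319.5,58],[547,-407,146]): print(wproj(w,s,p)/.64)
E
```

```text
t: 9.42
eef_pos: [546.9, -407.1, 123.1]
ee_rot: [3.141, 0.008, 0.002]
wrist_force: [-0.5, 0.4, 6.3]
grip_width: 12.1
t: 9.83
eef_pos: [546.4, -406.6, 121.8]
ee_rot: [-3.141, -0.008, 0.001]
wrist_force: [0.3, 0.1, 0.1]
grip_width: 40.8
t: 10.5
eef_pos: [495.3, -325.5, 207.7]
ee_rot: [-3.141, -0.01, 0.001]
wrist_force: [0.2, -0.1, 1.3]
grip_width: 49.9
[ 496.37309739 -327.01222198  207.97135629] 50.12806509267184
[345.67680353 182.45216829]
[346.9882082  259.91762685]
[483.96449945 434.81468176]
```

View pics/L.png

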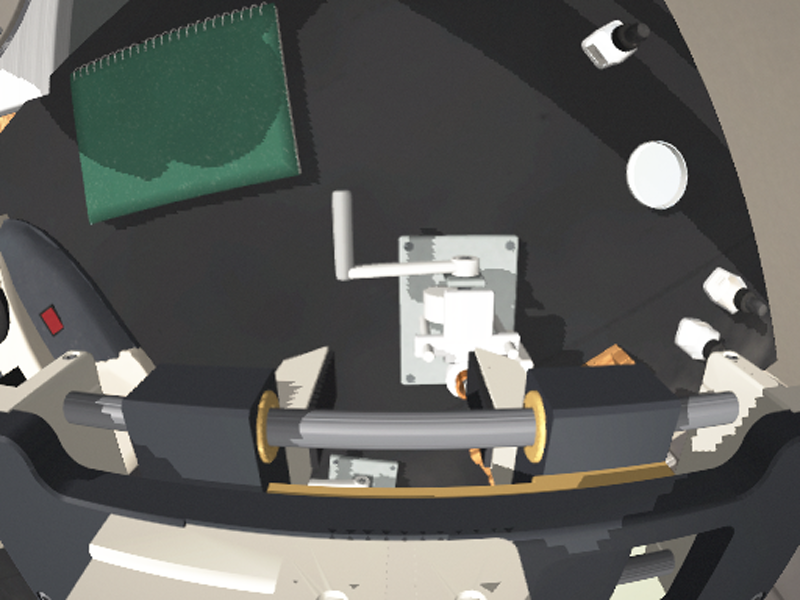

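The bar runs from (342,192) to (345,272), and the vial mouth is at (461,383). The rod head is hidden behind the finger or rail as predicted, so I'll check it from the side.

```bash
python3 - <<'E'
from h import *
s=bot.state();e=bot.get_image("side");w=bot.get_image("wrist");k=.64
for u,v in((342,192),(345,272),(343.5,230)): p=wray(w,s,u*k,v*k,58);print(p.round(1),tool(s,p).round(1))
print(wray(w,s,461*k,383*k,84).round(1),wray(w,s,465*k,262*k,50).round(1))
print(proj(e,[547,-407,146]),proj(e,[547,-407,84]))
cv2.imwrite("pics/rods.png",cv2.resize(e["frame"][100:220,210:370,::-1],(800,600),interpolation=cv2.INTER_CUBIC))
E
```

```text
[ 455.9 -272.    58. ] [-40.8 -56.2 149.8]
[ 456.9 -329.2   58. ] [-40.2   1.  149.9]
[ 456.5 -298.8   58. ] [-40.4 -29.4 149.8]
[ 540.5 -404.3   84. ] [ 543.9 -323.2   50. ]
[272.13181143 145.61476803] [271.68049405 165.81615593]
```

View pics/rods.png

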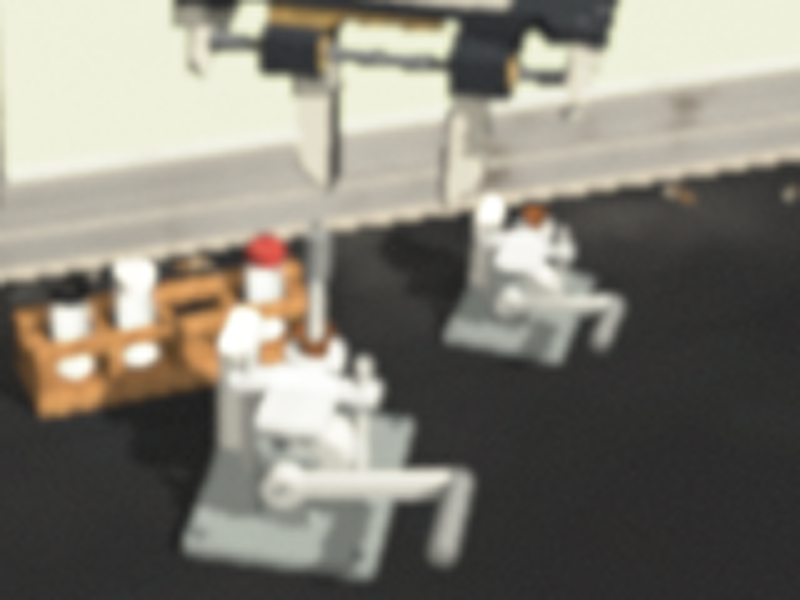

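The rod stands in the vial, head top at crop (315,222), i.e. (273,144) against (272,146) expected. Now the lever bar.

```bash
python3 -m handwheel '[[-0.02,-0.015,0.02,0],[-0.04,-0.029,0.04,0],[-0.04,-0.029,0.07,0],[-0.04,-0.029,0.1,0],[-0.04,-0.029,0.125,0],[-0.04,-0.029,0.145,0],[-0.04,-0.029,0.155,0],[-0.04,-0.029,0.157,0]]' 0.05 20; python3 -m handwheel '[[0,0,0,0],[0,0,0,0],[0,0,0,0]]'; python3 -m handwheel '[[0,0,0,0],[0,0,0,0],[0,0,0,0],[0,0,0,0],[0,0,0,0],[0,0,0,0]]' 0.0 20
```

```text
t: 11.37
eef_pos: [455.6, -298.2, 48.2]
ee_rot: [-3.139, -0.007, 0.004]
wrist_force: [-0.2, 1.0, -0.1]
grip_width: 50.0
t: 11.62
eef_pos: [456.9, -299.0, 51.7]
ee_rot: [3.14, 0.008, 0.003]
wrist_force: [0.2, -0.4, -0.2]
grip_width: 50.3
t: 12.12
eef_pos: [456.1, -298.2, 50.5]
ee_rot: [-3.142, -0.008, -0.0]
wrist_force: [-0.3, -0.1, -1.0]
grip_width: 14.7
```

```bash
python3 -m handwheel '[[0.0017,0,-0.0077,0],[0.0041,0,-0.0152,0],[0.0071,0,-0.0224,0],[0.0107,0,-0.0294,0],[0.0149,0,-0.036,0],[0.0197,0,-0.0422,0],[0.025,0,-0.048,0],[0.0308,0,-0.0533,0]]'; python3 -m handwheel '[[0,0,0,0],[0,0,0,0]]'
```

```text
t: 12.78
eef_pos: [487.5, -298.1, 104.4]
ee_rot: [3.141, 0.008, 0.001]
wrist_force: [0.5, -0.8, -0.6]
grip_width: 0.5
t: 12.95
eef_pos: [487.2, -298.0, 103.8]
ee_rot: [3.141, 0.009, 0.0]
wrist_force: [0.6, -0.3, -1.1]
grip_width: 0.3
```

The jaws are empty: they hadn't finished closing when I started the lift. I'll go back, check the lever is at rest, and grip longer and harder.

```bash
python3 -m handwheel '[[0,0,-0.005,0],[0,0,-0.01,0],[-0.01,0,-0.01,0],[-0.02,0,-0.01,0],[-0.031,0,-0.01,0],[-0.031,0,-0.01,0],[-0.031,0,-0.01,0],[-0.031,0,-0.01,0]]' 0.05 20; python3 - <<'E'
from h import *
s=bot.state();e=bot.get_image("side");w=bot.get_image("wrist");print(s["eef_pos"])
a=cv2.imread("pics/side0.png").astype(int)[185:220,265:310]; b=e["frame"][185:220,265:310,::-1].astype(int)
D=np.abs(a-b).max(2); print((D>60).sum(), D.mean()); m=(b.min(2)>140); n=(a.min(2)>140); print(m.sum(),n.sum(),(m&n).sum())
# rod check + bar in wrist: bright strip
g=w["frame"].min(2); u,v=wproj(w,s,[456.5,-299,58]); print(u,v)
for vv in (int(v)-25,int(v)-15,int(v)-5): print(vv,g[vv,int(u)-22:int(u)+23])
E
```

```text
t: 13.62
eef_pos: [455.8, -298.5, 113.9]
ee_rot: [3.141, 0.007, 0.001]
wrist_force: [-0.3, -0.9, -0.1]
grip_width: 47.8
[ 455.79833541 -298.45467233  113.86273637]
27 3.5885714285714285
629 633 627
257.6654735692069 201.46262808583216
176 [ 65  62  63  63  62  62  64  63  62  61  62 103 186 211 221 228 230 229
 228 227 225 219 209 197 183 170 153 137 117  72  62  61  62  62  61  64
  64  63  63  64  63  64  63  64  62]
186 [ 64  62  64  63  64  63  62  62  62  63  63  87 159 214 221 227 230 229
 228 229 225 220 212 198 185 168 153 136 119  81  63  62  63  62  63  63
  61  61  64  62  63  63  64  63  62]
196 [ 63  62  64  62  64  61  64  63  64  63  62  76 138 211 220 226 230 229
 229 228 226 221 213 200 185 166 150 135 120  83  62  64  64  63  63  62
  64  63  63  65  63  63  63  63  63]
```

The lever is back at rest (bar mask matches the start), and the bar centre is about 1.5 mm to -x of the jaws' centre.

```bash
python3 -m handwheel '[[-0.0015,0,0.02,0],[-0.0015,0,0.04,0],[-0.0015,0,0.058,0],[-0.0015,0,0.065,0],[-0.0015,0,0.065,0],[-0.0015,0,0.065,0]]' 0.05 40; python3 -m handwheel '[[0,0,0,0],[0,0,0,0],[0,0,0,0],[0,0,0,0],[0,0,0,0],[0,0,0,0],[0,0,0,0]]' 0.0 40;  python3 -m handwheel '[[0,0,0,0],[0,0,0,0],[0,0,0,0],[0,0,0,0]]'
```

```text
t: 14.22
eef_pos: [454.7, -298.3, 48.9]
ee_rot: [-3.141, -0.008, 0.0]
wrist_force: [-0.4, -1.0, 1.0]
grip_width: 49.9
t: 14.8
eef_pos: [454.4, -298.3, 48.8]
ee_rot: [-3.142, -0.008, -0.0]
wrist_force: [-0.3, -0.1, -0.6]
grip_width: 7.4
t: 15.13
eef_pos: [454.9, -298.6, 49.1]
ee_rot: [3.141, 0.008, 0.002]
wrist_force: [1.5, -0.0, 1.8]
grip_width: 0.4
```

Closed to 0.4 mm without a stop, so the bar is not between the pads. Measuring where it is now.

```bash
python3 - <<'E'
from h import *
s=bot.state();e=bot.get_image("side");w=bot.get_image("wrist");print(s["eef_pos"])
cv2.imwrite("pics/n1.png",w["frame"][:,:,::-1])
b=e["frame"][185:220,265:310].astype(int);a=cv2.imread("pics/side0.png")[185:220,265:310]
print((b.min(2)>140).sum(),((b.min(2)>140)&(a.min(2)>140)).sum())
print([wproj(w,s,p).round(0) for p in([456,-272,58],[456,-327,58],[545,-325,42])])
g=w["frame"].min(2)
for r in range(60,270,5): print(r,''.join(" .:-=+*#%@"[int(v)//26] for v in g[r,170:390:2]))
E
```

```text
[ 454.90168356 -298.56572912   49.08363344]
499 372
[array([259., 194.]), array([259., 275.]), array([379., 256.])]
60 ::::::::=.........::::::::::::::::::::::::::::::::::::::::::::::::::::::::::::::::::::::::::::::::::::::::::::
65 ::::::::--.........:::::::::::::::::::::::::::::::::::::::::::::::::::::::::::::::::::::::::::::::::::::::::::
70 :::::::::=.........:::::::::::::::::::::::::::::::::::::::::::::::::::::::::::::::::::::::::::::::::::::::::::
75 :::::::::=:.........::::::::::::::::::::::::::::::::::::::::::::::::::::::::::::::::::::::::::::::::::::::::::
80 ::::::-::-=........:::::::::::::::::::::::::::::::::::::::::::::::::::::::::::::::::::::::::::::::::::::::::::
85 ::::::::::+..........:::::::::::::::::::::::::::::::::::::::::::::::::::::::::::::::::::::::::::::::::::::::::
90 ::::::::::--.........:::::::::::::::::::::::::::::::::::::::::::::::::::::::::::::::::::::::::::::::::::::::::
95 ::--:::::::=.........:::::::::::::::::::::::::::::::::::::::::::::::::::::::::::::::::::::::::::::::::::::::::
100 -----::::::=:.........::::::::::::::::::::::::::::::::::::::::::::::
[... 3137 characters left out ...]
%%%%%%%%%%
240 :::::::::::::::::::::::::::::::::::::::-%..-..%*::::::::::::::::::::::::::::::::::::::::::=**#%%%%%%%%%%%%%%%%
245 ::::::::::::::::::::::::::::::::::::::::%..:..%=::::::::::::::::::::::::::::::::::::::::::::********######%%%%
250 ::::::::::::::::::::::::::::::::::::::::#..:..#=::::::::::::::::::::::::::::::::::::::::::::::----####****####
255 ::::::::::::::::::::::::::::::::::::::::-:.:..:-:::::::::::::::::::::::::::::::::::::::::::::::==+=+++=+==++=+
260 :::::::::::::::::::::::::::::::::::::::::..:..::::::::::::::::::::::::::::::::::::::::::::::::::::::::::::====
265 ------------------------------------------:-:::-:--------------------------------------------------=-----+++++
```

```bash
python3 -m handwheel '[[0,0,0,0],[0,0,0,0],[0,0,0,0],[0,0,0,0],[0,0,0,0],[0,0,0,0],[0,0,0,0]]' 0.05 40; python3 - <<'E'
from h import *
s=bot.state();e=bot.get_image("side");w=bot.get_image("wrist");print(s["eef_pos"],s["wrist_force"])
cv2.imwrite("pics/n2.png",w["frame"][:,:,::-1])
q=s["eef_pos"]
for n,p in dict(tipfront=[q[0],q[1]+9.5,q[2]-11],tipback=[q[0],q[1]-9.5,q[2]-11],tcp=q,grasp=q+[0,0,8],bartip=[456,-272,58],bar289=[456,-289,58],bar309=[456,-309,58],elbow=[456,-327,58]).items(): print(n,wproj(w,s,p).round(0))
g=w["frame"].min(2)
for r in range(184,275,3): print(r,''.join(" .:-=+*#%@"[int(v)//26] for v in g[r,200:390:2]))
E
```

```text
t: 15.82
eef_pos: [454.3, -298.1, 48.5]
ee_rot: [-3.141, -0.008, 0.0]
wrist_force: [-0.4, -0.4, -0.5]
grip_width: 42.8
[ 454.25254244 -298.11574176   48.47822811] [-0.4389004  -0.41325769 -0.52043136]
tipfront [257. 210.]
tipback [257. 236.]
tcp [257. 230.]
grasp [257. 235.]
bartip [260. 195.]
bar289 [260. 222.]
bar309 [260. 252.]
elbow [259. 276.]
184 :::::::::::::::::::::::::::::::::::::::::::::::::::::::::::::::::::::::::::::::::::::::::::::::
187 :::::::::::::::::::::::::::::::::::::::::::::::::::::::::::::::::::::::::::::::::::::::::::::::
190 ::::::::::::::::::::::::-=++++++=-:::::::::::::::::::::::::::::::::::::::::::::::::::::::::::::
193 :::::::::::::::::::::::=##*****+++-::::::::::::::::::::::::::::::::::::::::::::::::::::::::::::
196 :::::::::::::::::::::::*%%@@@%%#*+=::::::::::::::::::::::::::::::::::::::::::::::::::::::::::::
199 :::::::::::::::::::::::*%%@%%%%#*++::::::::::::::::::::::::::::::::::::::::::::::::::::::::::::
202 :::::::::::::::::::::::*%%@%%%%#*+=::::::::::::::::::::::::::::::::::::::::::::::::::::::::::::
205 :::::::::::::::::::::::+%%@%%%%#*++::::::::::
[... 1650 characters left out ...]

256 #-.......:::::::::::::::-=++****++=:::::::::::::.....:..%%%%%%%%%-===+=::::::::::::::::::::::::
259 +:.......:::::::::::::::-=++****++=:::::::::::::.......:%%%%%%%%%====++::::::::::::::::::::::::
262 ::::::::::::::::::::::::-====++===-::::::::::::::::::::::-----------==+-::::::-----------------
265 ++++++++++======================================++++++++++++++++++++=+*=:::--------------------
268 ---+#**********++++++++++++++++++++++++++++**********************++++=**::---------------------
271 --=******************************************************************=**::===--=---------------
274 %%#%#################################################################=#*::=======--------------
```

The bar is centred between the jaws in x, yet the fingers closed freely. The tip corners also look higher in the image than predicted, so the pads pass above the bar. I'll go lower; there is clearance to the table and plate.

```bash
python3 -m handwheel '[[0.001,0,0.005,0],[0.001,0,0.01,0],[0.001,0,0.014,0],[0.001,0,0.014,0],[0.001,0,0.014,0]]' 0.045 40; python3 -m handwheel '[[0,0,0,0],[0,0,0,0],[0,0,0,0],[0,0,0,0],[0,0,0,0],[0,0,0,0],[0,0,0,0],[0,0,0,0]]' 0.0 40;  python3 -m handwheel '[[0,0,0,0],[0,0,0,0]]'
```

```text
t: 16.33
eef_pos: [455.1, -298.0, 34.2]
ee_rot: [-3.141, -0.008, 0.001]
wrist_force: [0.8, -0.8, 0.4]
grip_width: 44.4
t: 17.0
eef_pos: [455.4, -298.3, 34.8]
ee_rot: [3.141, 0.008, 0.0]
wrist_force: [0.5, 1.0, -0.4]
grip_width: 12.9
t: 17.17
eef_pos: [455.4, -298.3, 34.8]
ee_rot: [3.141, 0.008, 0.0]
wrist_force: [0.2, 0.3, 1.0]
grip_width: 12.8
```

Now the bar is held (12.8 mm, stable). I'll swing along the arc and check the grip.

```bash
python3 -m handwheel '[[0.0008,0,-0.0038,0],[0.0017,0,-0.0077,0],[0.0028,0,-0.0114,0],[0.0041,0,-0.0152,0],[0.0056,0,-0.0189,0],[0.0071,0,-0.0224,0],[0.0088,0,-0.0258,0],[0.0107,0,-0.0294,0]]'; python3 -m handwheel '[[0,0,0,0],[0,0,0,0]]'
```

```text
t: 17.83
eef_pos: [465.1, -298.0, 64.2]
ee_rot: [-3.141, -0.008, 0.004]
wrist_force: [-4.2, -3.3, -5.5]
grip_width: 12.5
t: 18.0
eef_pos: [465.2, -298.0, 64.4]
ee_rot: [-3.141, -0.008, 0.003]
wrist_force: [-4.5, -2.4, -4.2]
grip_width: 12.7
```

```bash
python3 -m handwheel '[[0.0042,0,-0.0066,0],[0.009,0,-0.0128,0],[0.0143,0,-0.0186,0],[0.0201,0,-0.0239,0],[0.0263,0,-0.0287,0],[0.0329,0,-0.0329,0],[0.0399,0,-0.0365,0],[0.0471,0,-0.0396,0]]'; python3 -m handwheel '[[0,0,0,0],[0,0,0,0]]'
```

```text
t: 18.67
eef_pos: [510.7, -297.2, 106.5]
ee_rot: [-3.14, -0.008, 0.007]
wrist_force: [-11.2, 3.2, 12.2]
grip_width: 12.7
t: 18.83
eef_pos: [511.9, -297.1, 106.7]
ee_rot: [-3.141, -0.009, 0.003]
wrist_force: [-12.6, 4.1, 17.2]
grip_width: 12.5
```

The bar holds. A 20 N outward radial force says the true arc is about 3 mm outside my path, so I'll ease outward for the rest.

```bash
python3 -m handwheel '[[0,0,-0.003,0],[0.005,0,-0.0045,0],[0.01,0,-0.0057,0],[0.015,0,-0.0066,0],[0.02,0,-0.0075,0],[0.02,0,-0.0075,0]]'
```

```text
t: 19.33
eef_pos: [533.3, -297.3, 112.4]
ee_rot: [-3.141, -0.008, 0.001]
wrist_force: [-5.7, 1.3, 4.4]
grip_width: 12.8
```

```bash
python3 -m handwheel '[[0.003,0,-0.0005,0],[0.006,0,-0.001,0],[0.009,0,-0.001,0],[0.012,0,-0.001,0],[0.012,0,-0.001,0],[0.012,0,-0.001,0],[0.012,0,-0.001,0],[0.012,0,-0.001,0]]'; python3 - <<'E'
from h import *
s=bot.state();e=bot.get_image("side");w=bot.get_image("wrist");print(s["eef_pos"])
cv2.imwrite("pics/f.png",w["frame"][:,:,::-1]);cv2.imwrite("pics/fs.png",e["frame"][:,:,::-1])
# bar angle: bar centre column in wrist, bright columns
u,v=wproj(w,s,[s["eef_pos"][0],-275,132]);print(u,v)
g=w["frame"].min(2)
for r in range(150,262,6): print(r,''.join(" .:-=+*#%@"[int(x)//26] for x in g[r,190:330:2]))
# rod head in side before/after
a=cv2.imread("pics/rods.png")
f=e["frame"].min(2)
print("side")
for r in range(132,180,2): print(r,''.join(" .:-=+*#%@"[int(x)//26] for x in f[r,255:310]))
E
```

```text
t: 20.0
eef_pos: [544.7, -297.1, 113.1]
ee_rot: [-3.141, -0.008, 0.002]
wrist_force: [-6.6, 0.4, 2.0]
grip_width: 12.5
[ 544.7032734  -297.11859781  113.11200204]
257.2725351073055 207.37610158782167
150 ::::::::::::::::::::::::::::::::::::::::::::::::::::::::::::::::::::::
156 ::::::::::::::::::::::::::::::::::::::::::::::::::::::::::::::::::::::
162 ::::::::::::::::::::::::::::::::::::::::::::::::::::::::::::::::::::::
168 ::::::::::::::::::::::::::::::::::::::::::::::::::::::::::::::::::::::
174 ::::::::::::::::::::::::::::::::::::::::::::::::::::::::::::::::::::::
180 ::::::::::::::::::::::::::::::::::::::::::::::::::::::::::::::::::::::
186 ::::::::::::::::::::::::::::::::::::::::::::::::::::::::::::::::::::::
192 :::::::::::::::::::::::::::::--===---:::::::::::::::::::::::::::::::::
198 :::::::::%%%%%%%%%%%%%%%%%%#%#####***+=%%%%%%%%%%%%%%%%%%%-.::::::::::
204 ::::::::-%#+++%%%%%%%%%%%%%#%%%@%%%%#*+#%@@%@@@%%%%@%*+*#%-...::::::::
210 :::::::::%%%%%%%%%%%%%%%%%%#%%%@%%%##*+*@%%%%%%@@@%%%@@@@#:...::::::::
216 :::::::::%%%%%%%%%%%%%%%%@%%%%@@%%%##++*@@%@%%@@@@@@@@@@@#:...::::::::

[... 1269 characters left out ...]
.....::---====++=======--=*#####+==++===
158 ======-+##+-::::::...::-::::::::-------:=*###*+--=====+
160 ++++=-:-++=-======--::::::::::::::::::::=*###*=-======+
162 ++++=-::-===+******+-:::.:::::::::::::::=+*#*+========+
164 ++++=-:+#%*+*######+=++=-:::::::::::::::-=++++++++++++=
166 ####*=-*%#++*######*+#%#+:::::::::::::.::::-=+*********
168 ####*=:-====*#######%@@%+::..:.:.:::.::::..:-====+++++*
170 ####*=::---=*#####%%%@%#+----:::.....:........::::::---
172 ####*=:-==-=*#####%@@@@%#**###*=:......................
174 ####*=-=++==*###%%@@@@@@@@%%@@%*-:.....................
176 ****+==+***+*#%%%@@@@@%####%%%*=:......................
178 ***+==+*****#%%@@@@@@#+--=+**+-:.......................
```

```bash
python3 - <<'E'
from h import *
a=cv2.resize(cv2.imread("pics/rods.png"),(160,120),interpolation=cv2.INTER_AREA); b=cv2.imread("pics/fs.png")[100:220,210:370]
e=bot.get_image("side")
for z in(84,95.6,118,130,146,157.6):print(z,proj(e,[547,-407,z]).round(1))
for n,i in(("before",a),("now",b)):
    h=cv2.cvtColor(i,cv2.COLOR_BGR2HSV); m=cv2.inRange(h,(0,110,40),(14,255,200))[50:80,50:75]; y,x=np.nonzero(m); print(n,"amber",len(y),x.mean()+260 if len(x) else 0,y.mean()+150 if len(y) else 0,(y.min()+150,y.max()+150) if len(y) else 0)
    for r in range(136,172,3): print(r,[tuple(int(c) for c in i[r-100,c-210]) for c in (266,269,271,272,273,274,276,279)])
w=bot.get_image("wrist");s=bot.state();print(s["eef_pos"],s["wrist_force"],wproj(w,s,[547,-407,158]))
E
```

```text
84 [271.7 165.8]
95.6 [271.8 162.1]
118 [271.9 154.9]
130 [272.  150.9]
146 [272.1 145.6]
157.6 [272.2 141.7]
before amber 41 267.9268292682927 159.17073170731706 (np.int64(150), np.int64(170))
136 [(174, 187, 192), (174, 185, 192), (167, 181, 187), (168, 184, 189), (176, 194, 199), (175, 193, 198), (128, 140, 144), (175, 191, 197)]
139 [(182, 197, 203), (182, 196, 202), (179, 193, 199), (178, 191, 197), (177, 190, 195), (173, 185, 191), (171, 183, 188), (169, 181, 186)]
142 [(174, 186, 190), (174, 186, 190), (176, 187, 192), (175, 186, 191), (175, 186, 191), (175, 187, 192), (174, 187, 193), (172, 187, 195)]
145 [(185, 205, 214), (179, 198, 207), (170, 185, 192), (159, 171, 175), (158, 169, 172), (167, 181, 186), (159, 178, 186), (156, 176, 186)]
148 [(104, 117, 184), (65, 71, 73), (101, 106, 106), (125, 132, 132), (145, 152, 152), (149, 157, 157), (101, 107, 107), (68, 73, 75)]
151 [(73, 91, 185), (59, 74, 91), (93, 98, 98), (120, 127, 126), (141, 148, 149), (145, 153, 153), (94, 99, 99), (63, 67, 68)]
154 [(153, 184, 221), (83, 132, 183), (100, 109, 117), (126, 132, 132), (143, 15
[... 1777 characters left out ...]
53, 51, 48), (61, 75, 85), (86, 97, 102)]
160 [(99, 136, 173), (116, 128, 131), (112, 123, 125), (106, 117, 119), (99, 108, 110), (84, 92, 95), (58, 63, 69), (56, 58, 59)]
163 [(132, 156, 177), (197, 220, 224), (199, 221, 225), (195, 218, 223), (182, 202, 209), (142, 161, 171), (89, 111, 137), (58, 60, 60)]
166 [(135, 146, 149), (204, 224, 228), (205, 225, 228), (206, 225, 229), (195, 216, 220), (158, 176, 187), (194, 211, 224), (135, 141, 141)]
169 [(123, 134, 137), (205, 224, 228), (205, 224, 228), (207, 226, 229), (205, 223, 226), (206, 220, 222), (238, 243, 244), (133, 139, 139)]
[ 544.6823712  -297.15618345  113.13139088] [-6.36567042  0.71382513  2.13232671] [259.39219753 392.76795277]
```

The fingers hold the bar with TCP x at 544.7, against an axle estimate of about 544.5. The force is steady at -6.4 N in x, and the carriage edge in the side view rose about 3 px, which fits the full lift. Handing in.

```bash
python3 -m handwheel '[[0,0,0,0],[0,0,0,0],[0,0,0,0],[0,0,0,0]]'; python3 - <<'E'
from h import *
d=bot.get_image("top"); u,v=proj(d,[547,-407,157.6]).round().astype(int); print(u,v,d["frame"][v-3:v+4,u-4:u+5].min(2))
print(bot.job_done()); print(bot.state()["eef_pos"],bot.state()["grip_width"])
E
```

```text
t: 20.53
eef_pos: [544.7, -297.1, 113.1]
ee_rot: [-3.141, -0.008, 0.002]
wrist_force: [-5.5, 1.5, 2.7]
grip_width: 12.6
313 201 [[ 39  93 127 135 132 124 123 177 193]
 [ 51 147 155 150 148 141 143 170 187]
 [ 71 166 161 162 178 181 185 161 178]
 [ 63  79  99 171 186 185 183 178 186]
 [ 31  60 111 176 189 187 186 188 188]
 [ 33  93 106 164 194 195 191 194 189]
 [ 52 148 153 144 173 175 208 230 205]]
the job is handed in; nothing more can be done
None
the job is handed in; nothing more can be done
```

I put the long rod in the vial and swung the lever to straight up. I handed the job in at about 20.5 s with the gripper still holding the bar. No verdict was reported.

- **Rod:** I pushed it down until the floor pushed back with about 7.5 N at the expected height, then let go. The side camera then showed it standing in the vial, within about 1 px of where it should be.
- **Lever:** My first two tries to grip the bar failed because the fingers closed above it. During the first one I moved through part of the swing with empty jaws, and the lever was at rest when I checked before the next try. Going 14 mm lower than the given geometry suggested gave a firm grip, about 12.6 mm.
- **Last checks:** The gripper stood at x = 544.7 mm, against about 544.5 mm estimated for the lever's axle. That puts the lever within about 2 degrees of upright by my estimate. The wrist force was small and steady, and the carriage edge in the side view had risen about 3 px, which fits the full lift.
- **Not confirmed:** The gripper hid the rod from the side camera after the lift. I did not look at the rod again from the wrist camera, and a last top-view sample at its expected spot was inconclusive. So I did not see directly that the rod was still on the vial's floor at full lift.
- **Surroundings:** I took no final picture of the short rod and the bystanders. Nothing in the planned path came near them.

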